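# Hang the slanted power driver plumb in its rack

## Task

Take the power driver out of its slanted rest with a firm pinch on its two brass grip buttons, so that it keeps its slant until it is clear. Then, in the air, ease the pinch so that it swings plumb with the bit down, pinch it firmly again, and hang it by its orange flange in the forked rack, setting it down rather than dropping it, and let go. Leave the spare cell, the roll of tape and the marker pen where they are.

Things in the scene. Friction and masses are not known exactly. Their poses are not given: they have to be found in the camera images.
- driver: Inline power driver, about 0.6 kg, 189 mm long, black and grey. Origin: on its long axis, midway between the grip buttons. z: along the axis to the short cap end (24 mm above the origin; the bit tip is 165 mm below it, the centre of mass about 70 mm below); y: line through the buttons; x: the side that faces down in the rest. At the origin a grey block, 30 (x), 34 (y), 24 (z) mm. Pinch it there.
- driver_button (a point): Outer end of the +y brass button (the other mirrors it). 46 mm over both; sprung, each 3 mm proud of a flat rubber face 23 mm across; faces 40 mm apart. Pinched at 70 N or more the buttons go flush and the faces hold the driver still. With the fingers eased to 42-44 mm apart only the buttons are held, at about 25 N: the driver swings freely about y and settles in 3 s. Wider drops it.
- driver_flange (a point): Point on the driver's long axis at the underside of the square orange flange (46 x 46 x 6 mm), 46 mm below the driver's origin; axes as the driver's. Above the flange a neck 25 mm thick; below it the round black body, 28 mm thick, down to 122 mm below the origin, then a cone and a thin bit.
- driver_bit (a point): Tip of the driver's bit.
- rest: Fixed slanted rest, base 220 (x) x 112 (y) x 10 mm; origin: centre of the base's underside; x: level, from the driver's bit end to its raised cap end. The driver lies in it 35 degrees from level, cap up towards +x, its y along the rest's y. It is held from below only and comes out square to its length: up and towards -x. Fingers may reach 25 mm past the buttons.
- rest_lug (a point): Point fixed to the rest where the driver's origin lies while it is in the rest: 40 mm in x and 140 mm up from the rest's origin.
- rest_shade (a point): Centre of the underside of the rest's fixed shade, 276 mm up, 5 mm thick: from 40 to 106 mm in the rest's x, 116 mm wide in y, on two posts at x = 98 mm. A gripper pointing straight down on the buttons would hit it; one tilted about 35 degrees, pointing down and towards the rest's +x, square to the driver, has room.
- rack: Fixed rack, base 130 (x) x 116 (y) x 10 mm; origin: centre of the base's underside. A level aluminium fork, 8 mm thick, top 160 mm up, 80 mm wide (y), has a slot 34 mm wide, open towards the rack's -x. 75 mm below lies a guide fork (slot 36 mm wide), open the same way; behind both, a post no higher than the fork.
- rack_seat (a point): The seat: where the driver's axis belongs, on the fork's top face, 15 mm in -x and 160 mm up from the rack's origin; axes as the rack's. Slot ends 17 mm behind it. A blue lip 5 mm high stands each side of the mouth, 28 to 36 mm before the seat; a blue stop 6 mm high stands 29 mm behind it. The flange goes in over the lips, then down between lips and stop.
- spare_cell: Black upright battery cell, 26 mm thick, 71 mm tall, loose; a bystander. Origin: centre of its underside.
- black_tape: Roll of black tape lying flat, 55 mm across, 19 mm high, loose; a bystander. Origin: centre of its underside.
- marker: White and black marker pen lying on the table, 135 mm long, 17 mm thick, loose; a bystander. Origin: centre of its underside.

How it is judged:
By the outcome, as a careful person would: the job done as asked, in the order asked, and still so for the second after the job is handed in, with the robot touching nothing.
It also fails if it takes over 67 s, if anything falls off the work surface, if the arm or the gripper's body presses on something with over 40 N, if the wrist force passes 120 N, or if a joint passes its speed limit or range.

## Robot

A 7-joint arm with a two-finger parallel gripper is mounted at the origin on a cart in front of the work surface, level with it; the furniture and walls round the work are solid. World frame = base frame: x ahead of the robot, y to its left, z up, the work surface at z = 0. Lengths are in m, angles in rad, forces in N, time in s.
With the tool pointing down it reaches from about 0.4 to 0.85 m from the base axis. Payload 6.9 kg.
Tool frame: the origin (TCP) lies at the centre of the arm's flange, where the gripper is bolted on; the fingertips stand 173 mm ahead of it and the grasp point (between the pads) lies 155 mm ahead of it; z points along the fingers, y is the line along which they close (so a half turn about z gives the same grasp; the last joint's range is limited). The gripper opens to 85 mm and grips with 20 to 120 N. Pads are 22 mm wide; open, the fingers measure 114 mm over their backs; the gripper's body (76 mm by 85 mm) begins 54 mm behind the grasp point. The pads swing forward as they close: fully open they stand 13 mm farther back than shut.
Start: joints at [1.421, 0.507, -0.238, 1.5, 0.126, 1.149, -0.155], TCP at [0.158, -0.605, 0.405] pointing down, gripper open.
Joint ranges: [-3.08, 3.08], [-0.24, 2.05], [-1.43, 1.35], [0, 2.5], [-1.52, 4.66], [0.17, 1.96], [-2.89, 2.89]. Speed limits (rad/s): [2.39, 2.39, 3.14, 3.14, 3.14, 3.14, 3.14].

## Interface

Orientations are given as a 3x3 rotation matrix whose columns are the frame's x, y, z axes.
In Python, from cell import monitor, cams, arm gives the robot as it stands.
- The arm moves only by the shell command python3 -m pendant 'ROWS' [FORCE]. ROWS is a JSON object of lists of equal length, an entry for each row: "twist": the turn, a rotation vector about the world's x, y, z in rad, a list of three; "linear": the shift along the world's x, y, z in mm, a list of three; "grip": the opening, from 0 (shut) to 1 (fully open). In form: {"twist": [[rx, ry, rz], ...], "linear": [[tx, ty, tz], ...], "grip": [grip, ...]}. A call has exactly 8 rows; each row shifts and turns the commanded pose from where the row before left it; what a row does not reach is not made up. A row lasts 1/10 s, in which the tool goes at most 50 mm and 8.59 degrees, less where a joint would pass 70% of its speed; a pose out of reach is approached as far as the arm can. A call is refused whole if a number of a shift passes 50 or a number of a turn 0.15, either way. A call with a gripper value outside its range is refused whole. The fingers move at their own pace and stop on an object; FORCE is the grip in N (left out, the last holds). Time passes only in rows, so rows that do not move let the fingers close, or fill a call up. It gives the time, the measured TCP pose, the force, the opening and the grip force at its end, in the units of the state.
- monitor.read_state(): the state, without advancing time (a new reading comes with each control period).
- cams.capture(name): name is "scene" or "top"; returns the picture (480x640x3 uint8, blue, green, red); there is no depth.
- cams.calibration(name): a dict with "fx", "fy", "cx", "cy" (pixels), "rvec" (rotation vector, rad) and "tvec" (3), from world to camera coordinates, as OpenCV has them. Camera axes: x right, y down, z forward; pixel columns grow to the right and rows downward; lengths in m; the calibration is good to about 2 mm. A picture is of the moment at which its call begins. calibration takes no time and is no camera call.
- arm.hand_in(): hands the job in; it is judged then, once.
The state is a dict: "t": time; "q": joint angles; "qd": joint speeds; "tau": joint torques, N m; "ee_pos": TCP position; "orientation": TCP orientation; "force": force on the tool from outside, world axes, zero at the start; "ft_torque": the same for the moment, N m; "grip_width": finger opening in m; "grasp_force": force on a finger pad.
Only numpy, scipy, OpenCV 4.12 (cv2) and the standard library are available. Lean on these libraries where they do the work, as an engineer would, in place of code of your own. Each camera call takes 0.05 s, during which the arm holds its last target. There are 200 camera calls.

## Working session

There is one attempt and no reset: what is moved stays moved. The work goes in short steps, Python scripts to look and compute and a shell command to move; the robot and the scene stay as the last step left them, time stands still between calls to the robot, and variables do not carry over. Pictures are saved under pics/ and viewed, at most 13 in all, crops included, and the job is handed in when it is done.

```bash
mkdir -p pics; ls; python3 - <<'E'
from cell import monitor,cams,arm
import cv2,numpy as np
for n in("scene","top"):
    cv2.imwrite(f"pics/{n}0.png",cams.capture(n)); c=cams.calibration(n)
    R=cv2.Rodrigues(np.array(c["rvec"]))[0]; print(n,c,(-R.T@np.array(c["tvec"])).round(3))
s=monitor.read_state();print({k:np.round(v,3).tolist() for k,v in s.items()})
E
```

```text
pics
scene {'fx': 526.0002502231027, 'fy': 526.0002502231027, 'cx': 318.5889747394402, 'cy': 250.1419619565178, 'rvec': array([ 1.11728046, -2.39770633,  1.01602662]), 'tvec': array([0.14014351, 0.50104238, 0.77003052])} [-0.047  0.248  0.894]
top {'fx': 544.9527812533204, 'fy': 544.9527812533204, 'cx': 318.1091515782468, 'cy': 241.9882005337515, 'rvec': array([ 2.15935253, -2.13282428,  0.16846316]), 'tvec': array([-0.25796271,  0.53356346,  1.17802291])} [ 0.354 -0.245  1.246]
{'t': 0.1, 'q': [1.42, 0.508, -0.238, 1.501, 0.126, 1.149, -0.155], 'qd': [0.0, -0.0, 0.001, -0.002, -0.001, -0.0, -0.0], 'tau': [-0.006, -62.184, -2.195, -25.021, 0.013, 0.008, -0.0], 'ee_pos': [0.158, -0.605, 0.404], 'orientation': [[0.967, 0.253, -0.0], [0.253, -0.967, 0.001], [-0.0, -0.002, -1.0]], 'force': [0.15, 0.078, -0.7], 'ft_torque': [0.015, 0.003, -0.097], 'grasp_force': 0.0, 'grip_width': 0.085}
```

View pics/scene0.png

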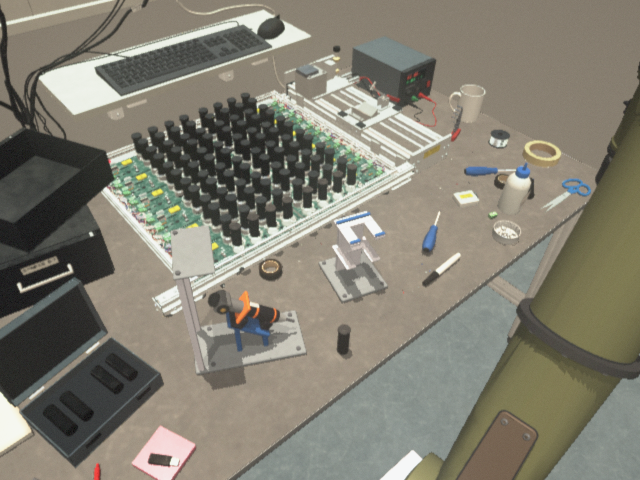

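View pics/top0.png

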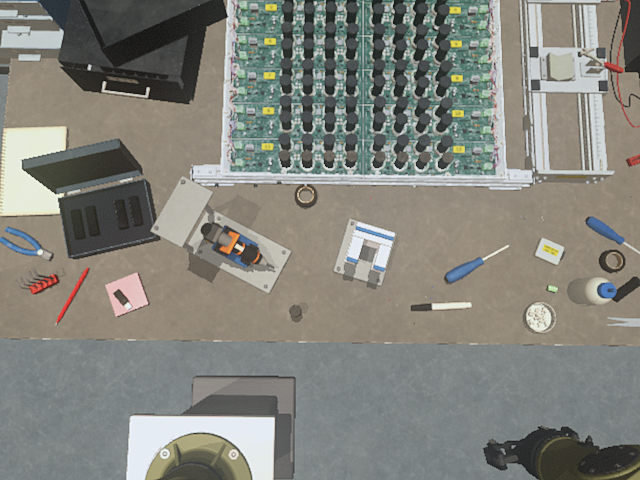

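The top picture shows the rest at about (240,245), with its cap end to the upper left, and the rack at about (368,250). The cell is at (296,312), the tape at (305,196) and the pen at (440,306). Next I'll enlarge the rest and rack.

```bash
python3 - <<'E'
import cv2
t=cv2.imread("pics/top0.png");s=cv2.imread("pics/scene0.png")
cv2.imwrite("pics/c1.png",cv2.resize(t[165:315,145:345],None,fx=4,fy=4,interpolation=cv2.INTER_CUBIC))
cv2.imwrite("pics/c2.png",cv2.resize(t[205:305,325:425],None,fx=6,fy=6,interpolation=cv2.INTER_CUBIC))
cv2.imwrite("pics/c3.png",cv2.resize(s[205:385,160:400],None,fx=3.3333,fy=3.33333,interpolation=cv2.INTER_CUBIC))
E
```

```text
(no output)
```

View pics/c1.png

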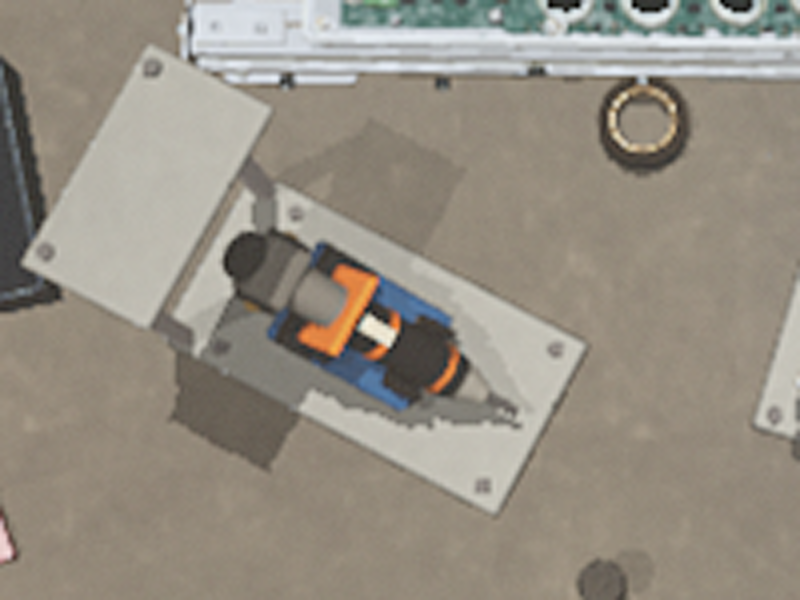

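View pics/c2.png

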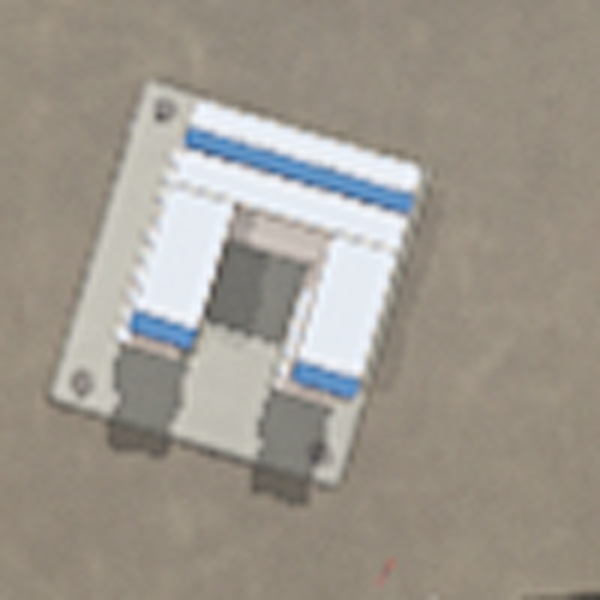

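View pics/c3.png

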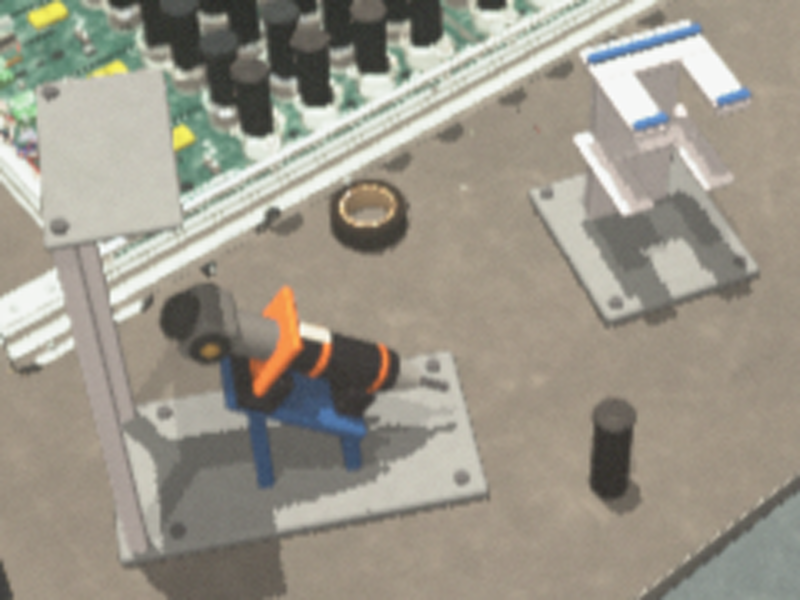

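```bash
cat > h.py <<'E'
import numpy as np,cv2
from scipy.optimize import least_squares
from cell import monitor,cams,arm
def proj(n,P):
    c=cams.calibration(n);K=np.array([[c["fx"],0,c["cx"]],[0,c["fy"],c["cy"]],[0,0,1.]])
    return cv2.projectPoints(np.array(P,float).reshape(-1,3),np.array(c["rvec"]),np.array(c["tvec"]),K,None)[0][:,0]
def T1(u,o,k): return [(u[0]+.5)/k-.5+o[0],(u[1]+.5)/k-.5+o[1]]
def Rz(a): c,s=np.cos(a),np.sin(a);return np.array([[c,-s,0],[s,c,0],[0,0,1]])
def w(L,p): return np.array(L)/1000@Rz(p[2]).T+[p[0],p[1],0]
def fit(obs,p0):
    cal={}
    def f(p):
        r=[]
        for n in("top","scene"):
            o=[x for x in obs if x[0]==n]
            if o:r.append((proj(n,w([x[1] for x in o],p))-[x[2] for x in o]).ravel())
        return np.concatenate(r)
    s=least_squares(f,p0,loss="soft_l1");print(s.x.round(4),np.degrees(s.x[2]).round(2));print(f(s.x).reshape(-1,2).round(1).tolist());return s.x
E
cat > m.py <<'E'
from h import *
a=lambda u:T1(u,(145,165),4); b=lambda u:T1(u,(325,205),6); c=lambda u:T1(u,(160,205),10/3)
rest=[("top",l,a(u)) for l,u in [((-110,56,10),(496,515)),((-110,-56,10),(588,345)),((40,-58,281),(271,108)),((106,-58,281),(150,43)),((106,58,281),(22,263)),((40,58,281),(152,328))]]
rest+=[("scene",l,c(u)) for l,u in [((-110,56,10),(486,494)),((-110,-56,10),(452,352)),((110,56,10),(122,563)),((106,-58,281),(38,80)),((40,-58,281),(163,68)),((40,58,281),(183,228)),((106,58,281),(45,250)),((40,23,140),(208,350))]]
rack=[("top",l,b(u)) for l,u in [((65,58,10),(150,82)),((-65,58,10),(52,400)),((-65,-58,10),(338,487)),((-43,40,165),(133,312)),((-51,40,165),(130,336)),((-51,17,165),(195,348)),((-43,-17,165),(295,362)),((-43,-40,165),(362,380)),((-51,-40,165),(358,398)),((2,17,160),(236,205)),((2,-17,160),(330,235))]]
rack+=[("scene",l,c(u)) for l,u in [((65,58,10),(532,190)),((-65,58,10),(610,325)),((-65,-58,10),(757,270)),((-51,17,165),(667,123)),((-51,-40,165),(750,97))]]
p=fit(rest,[.5,0,1.]);q=fit(rack,[.5,-.25,-.2])
for o,pp in((rest,p),(rack,q)):
    for n in("top","scene"): fit([x for x in o if x[0]==n],pp)
print("lug",w([40,0,140],p),"seat",w([-15,0,160],q))
E
python3 m.py
```

```text
[ 0.5195 -0.0688  1.0971] 62.86
[[0.0, 1.3], [0.5, 0.4], [1.4, 0.5], [0.0, 0.2], [-0.3, 0.7], [-0.9, 1.5], [0.8, -1.2], [-0.2, -1.3], [-1.5, -1.0], [-1.5, 0.7], [-0.2, -1.1], [0.1, -1.5], [-1.0, -1.5], [0.0, 1.1]]
[ 0.5194 -0.3588 -0.2887] -16.54
[[-0.8, -0.2], [-0.9, 0.4], [0.3, 1.0], [-0.0, -0.2], [-0.7, -0.4], [-0.5, 1.0], [0.3, -0.1], [0.2, 0.3], [-0.2, 1.1], [-0.0, 0.2], [0.5, 0.1], [-2.2, -0.5], [-1.5, -1.7], [0.8, -0.7], [0.5, -1.6], [0.3, -1.2]]
[ 0.5211 -0.0686  1.1012] 63.1
[[0.2, 0.5], [0.4, -0.5], [1.2, -0.3], [-0.2, -0.5], [-0.4, 0.1], [-0.8, 0.7]]
[ 0.5172 -0.0682  1.0928] 62.61
[[1.2, -0.0], [0.4, -0.3], [-1.3, -0.2], [-1.0, 1.3], [0.4, -0.4], [0.4, -0.5], [-0.7, -0.7], [0.4, 2.0]]
[ 0.52   -0.3591 -0.2864] -16.41
[[-0.8, -0.4], [-0.8, 0.2], [0.5, 0.7], [0.1, -0.4], [-0.5, -0.6], [-0.3, 0.7], [0.5, -0.4], [0.4, -0.0], [-0.1, 0.8], [0.1, -0.1], [0.6, -0.2]]
[ 0.5167 -0.357  -0.2948] -16.89
[[-1.9, 0.4], [-1.6, -0.6], [1.0, 0.6], [0.6, -0.5], [0.5, 0.0]]
lug [ 0.53776261 -0.03318112  0.14      ] seat [ 0.50505087 -0.35457328  0.16      ]
```

```bash
cat >> h.py <<'E'
from scipy.spatial.transform import Rotation as Ro
LUG=np.array([.5378,-.0332,.140]);SEAT=np.array([.5051,-.3546,.160])
def tool(yaw,tilt=35):
    a,t=np.radians([yaw,tilt]);z=np.array([np.sin(t)*np.cos(a),np.sin(t)*np.sin(a),-np.cos(t)])
    y=-np.array([-np.sin(a),np.cos(a),0]);return np.c_[np.cross(y,z),y,z]
def delta(P,R):
    s=monitor.read_state();rv=Ro.from_matrix(R@np.array(s["orientation"]).T).as_rotvec()
    print("shift mm",((P-s["ee_pos"])*1000).round(1),"rot",rv.round(4),"deg",np.degrees(np.linalg.norm(rv)).round(1),"F",np.round(s["force"],1),"w",round(s["grip_width"]*1000,1),"g",round(s["grasp_force"],1),"t",round(s["t"],2))
E
python3 -c "
from h import *
R=tool(62.9);G=LUG-.152*R[:,2];print(G,R)
delta(G-.15*R[:,2],R)"
```

```text
[ 0.49808395 -0.11081197  0.26451111] [[ 0.37316054  0.8902128   0.26128982]
 [ 0.72921964 -0.45554491  0.51060509]
 [ 0.57357644 -0.         -0.81915204]]
shift mm [300.9 417.1 -16.6] rot [ 0.3926 -0.4912  0.8146] deg 59.0 F [ 0.2  0.1 -0.7] w 85.2 g 0.0 t 0.1
```

```bash
python3 -m pendant '{"twist":[[0.0245,-0.0307,0.051],[0.0245,-0.0307,0.051],[0.0245,-0.0307,0.051],[0.0245,-0.0307,0.051],[0.0245,-0.0307,0.051],[0.0245,-0.0307,0.051],[0.0245,-0.0307,0.051],[0.0245,-0.0307,0.051]],"linear":[[18,26,6],[18,26,6],[18,26,6],[18,26,6],[18,26,6],[18,26,6],[18,26,6],[18,26,6]],"grip":[1,1,1,1,1,1,1,1]}'
python3 -c "
from h import *
R=tool(62.9);G=LUG-.152*R[:,2]
delta(G-.15*R[:,2],R)"
```

```text
t: 0.9
ee_pos: [0.3026, -0.3955, 0.4527]
orientation: [[0.754, 0.627, 0.196], [0.584, -0.776, 0.238], [0.301, -0.065, -0.951]]
force: [0.7, -0.6, 0.6]
grip_width: 0.0853
grasp_force: 0.0
shift mm [156.3 208.1 -65.3] rot [ 0.1963 -0.2435  0.4053] deg 29.3 F [ 0.7 -0.6  0.6] w 85.3 g 0.0 t 0.9
```

```bash
python3 -m pendant '{"twist":[[0.028,-0.0348,0.058],[0.028,-0.0348,0.058],[0.028,-0.0348,0.058],[0.028,-0.0348,0.058],[0.028,-0.0348,0.058],[0.028,-0.0348,0.058],[0.028,-0.0348,0.058],[0,0,0]],"linear":[[22,29,-9],[22,30,-9],[22,30,-9],[22,30,-9],[22,30,-9],[22,30,-9],[22,30,-9],[0,0,0]],"grip":[1,1,1,1,1,1,1,1]}'
python3 - <<'E'
from h import *
R=tool(62.9);G=LUG-.152*R[:,2]
delta(G-.15*R[:,2],R);delta(G,R)
im=cams.capture("scene");cv2.imwrite("pics/s1.png",cv2.resize(im[120:390,120:420],None,fx=2.2,fy=2.2))
print(proj("scene",[LUG]),proj("scene",[LUG+np.r_[Rz(np.radians(62.9))@[0,.023,0]]]))
E
```

```text
t: 1.7
ee_pos: [0.4574, -0.1835, 0.3889]
orientation: [[0.368, 0.893, 0.258], [0.73, -0.449, 0.515], [0.576, -0.001, -0.818]]
force: [0.0, -0.1, 0.2]
grip_width: 0.0856
grasp_force: 0.0
shift mm [ 1.5 -3.9 -1.6] rot [-0.0028  0.0001 -0.0068] deg 0.4 F [ 0.  -0.1  0.2] w 85.6 g 0.0 t 1.7
shift mm [  40.7   72.7 -124.4] rot [-0.0028  0.0001 -0.0068] deg 0.4 F [ 0.  -0.1  0.2] w 85.6 g 0.0 t 1.7
[[220.78325544 301.24135299]] [[222.09044019 310.75200725]]
```

View pics/s1.png

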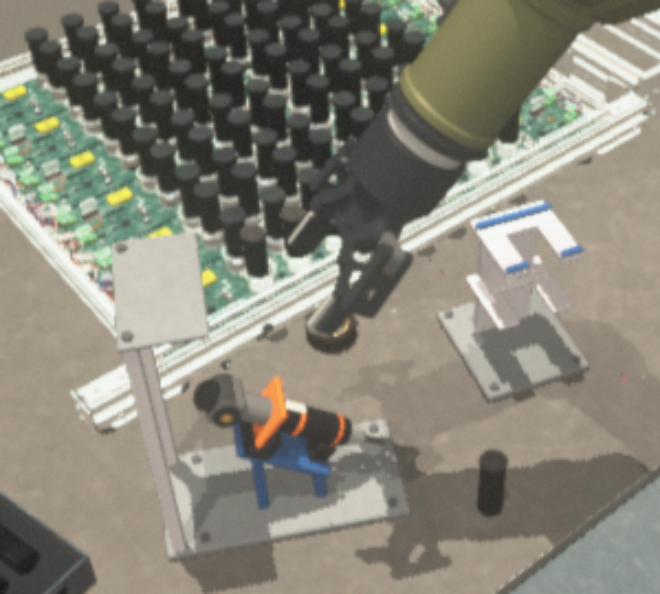

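```bash
python3 -m pendant '{"twist":[[-0.003,0,-0.007],[0,0,0],[0,0,0],[0,0,0],[0,0,0],[0,0,0],[0,0,0],[0,0,0]],"linear":[[6,10,-18],[6,11,-18],[6,11,-18],[6,11,-18],[6,11,-18],[5,9,-17],[5,9,-17],[0,0,0]],"grip":[1,1,1,1,1,1,1,1]}' 80
python3 - <<'E'
from h import *
R=tool(62.9);G=LUG-.152*R[:,2]
delta(G,R)
im=cams.capture("scene");im2=cams.capture("top")
cv2.imwrite("pics/s2.png",np.hstack([cv2.resize(im[250:350,170:270],(400,400)),cv2.resize(im2[190:290,180:280],(400,400))]))
E
```

```text
t: 2.55
ee_pos: [0.4956, -0.1157, 0.2641]
orientation: [[0.381, 0.886, 0.263], [0.728, -0.463, 0.506], [0.57, -0.001, -0.822]]
force: [0.1, -0.2, 0.3]
grip_width: 0.0849
grasp_force: 0.0
shift mm [2.5 4.9 0.4] rot [ 0.0034 -0.0034  0.0084] deg 0.6 F [ 0.1 -0.2  0.3] w 84.9 g 0.0 t 2.55
```

View pics/s2.png

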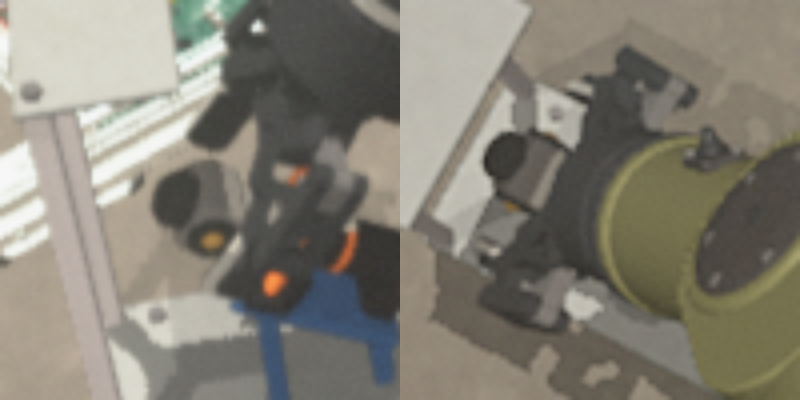

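```bash
python3 - <<'E'
from h import *
s=monitor.read_state();R=np.array(s["orientation"]);P=np.array(s["ee_pos"])
f=lambda d,l,x=0:(proj("scene",[P+R@[x,-l,d]])[0]-[170,250])*4
for n,d,l in(("pad open",.142,.0425),("tip open in",.160,.0425),("tip open out",.160,.057),("grasp open",.155,.0425),("grasp at button",.155,.023)):
    print(n,f(d,l).round(),f(d,l,-.011).round(),f(d,l,.011).round())
print((proj("scene",[LUG+Rz(np.radians(62.9))@[0,.023,0]])-[170,250])*4)
E
```

```text
pad open [237. 256.] [259. 262.] [215. 251.]
tip open in [218. 281.] [239. 286.] [196. 275.]
tip open out [221. 306.] [242. 311.] [199. 301.]
grasp open [223. 274.] [244. 279.] [201. 269.]
grasp at button [219. 241.] [240. 246.] [197. 235.]
[[208.36176076 243.008029  ]]
```

```bash
python3 -m pendant '{"twist":[[0.003,-0.003,0.008],[0,0,0],[0,0,0],[0,0,0],[0,0,0],[0,0,0],[0,0,0],[0,0,0]],"linear":[[1,2,0],[1,2,0.5],[0,0,0],[0,0,0],[0,0,0],[0,0,0],[0,0,0],[0,0,0]],"grip":[1,1,1,0.7,0.6,0.6,0.6,0.6]}' 80
python3 - <<'E'
from h import *
R=tool(62.9);G=LUG-.152*R[:,2]
delta(G,R)
E
```

```text
t: 3.45
ee_pos: [0.4981, -0.1117, 0.2662]
orientation: [[0.372, 0.89, 0.264], [0.73, -0.456, 0.509], [0.573, 0.003, -0.819]]
force: [0.4, 1.1, 0.4]
grip_width: 0.0512
grasp_force: 0.0
shift mm [-0.   0.9 -1.6] rot [0.0015 0.0025 0.0005] deg 0.2 F [0.4 1.1 0.4] w 51.2 g 0.0 t 3.45
```

```bash
python3 -m pendant '{"twist":[[0,0,0],[0,0,0],[0,0,0],[0,0,0],[0,0,0],[0,0,0],[0,0,0],[0,0,0]],"linear":[[0,0.5,-1],[0,0,0],[0,0,0],[0,0,0],[0,0,0],[0,0,0],[0,0,0],[0,0,0]],"grip":[0.55,0.53,0.51,0.49,0.47,0.45,0.42,0.4]}' 90
python3 - <<'E'
from h import *
R=tool(62.9);G=LUG-.152*R[:,2]
delta(G,R)
E
```

```text
t: 4.25
ee_pos: [0.4978, -0.1107, 0.2655]
orientation: [[0.372, 0.89, 0.263], [0.73, -0.455, 0.51], [0.574, 0.002, -0.819]]
force: [-6.6, -1.2, 9.3]
grip_width: 0.0385
grasp_force: 90.1
shift mm [ 0.3 -0.1 -1. ] rot [ 0.0007  0.0018 -0.0004] deg 0.1 F [-6.6 -1.2  9.3] w 38.5 g 90.1 t 4.25
```

```bash
python3 -m pendant '{"twist":[[0,0,0],[0,0,0],[0,0,0],[0,0,0],[0,0,0],[0,0,0],[0,0,0],[0,0,0]],"linear":[[-0.8,-1.5,2.5],[-1.3,-2.6,4.1],[-1.3,-2.6,4.1],[-2.6,-5.1,8.2],[-2.6,-5.1,8.2],[-2.6,-5.1,8.2],[-4,-7.7,12.3],[-4,-7.7,12.3]],"grip":[0.4,0.4,0.4,0.4,0.4,0.4,0.4,0.4]}' 90
python3 -m pendant '{"twist":[[0,0,0],[0,0,0],[0,0,0],[0,0,0],[0,0,0],[0,0,0],[0,0,0],[0,0,0]],"linear":[[-4,-7.7,12.3],[-4,-7.7,12.3],[-4,-7.7,12.3],[-4,-7.7,12.3],[-4,-7.7,12.3],[-4,-7.7,12.3],[-2.6,-5.1,8.2],[0,0,0]],"grip":[0.4,0.4,0.4,0.4,0.4,0.4,0.4,0.4]}' 90
python3 - <<'E'
from h import *
s=monitor.read_state();R=np.array(s["orientation"]);P=np.array(s["ee_pos"]);delta(P,tool(73.5))
g=P+.152*R[:,2];print(g)
im=cams.capture("scene");im2=cams.capture("top")
a,b=proj("scene",[g])[0].astype(int),proj("top",[g])[0].astype(int)
c=lambda i,p:cv2.resize(cv2.copyMakeBorder(i,75,75,75,75,0)[p[1]:p[1]+150,p[0]:p[0]+150],(400,400))
cv2.imwrite("pics/s3.png",np.hstack([c(im,a),c(im2,b)]))
E
```

```text
t: 5.05
ee_pos: [0.4783, -0.1496, 0.3258]
orientation: [[0.373, 0.89, 0.264], [0.73, -0.457, 0.508], [0.573, 0.003, -0.82]]
force: [-0.3, -0.9, -5.9]
grip_width: 0.0387
grasp_force: 91.4
t: 5.85
ee_pos: [0.452, -0.201, 0.4081]
orientation: [[0.373, 0.889, 0.266], [0.73, -0.458, 0.507], [0.572, 0.005, -0.82]]
force: [-0.2, 0.2, -5.2]
grip_width: 0.0387
grasp_force: 91.4
shift mm [0. 0. 0.] rot [0.0032 0.004  0.1877] deg 10.8 F [-0.2  0.2 -5.2] w 38.7 g 91.4 t 5.85
[ 0.49237736 -0.12393645  0.28341051]
```

View pics/s3.png

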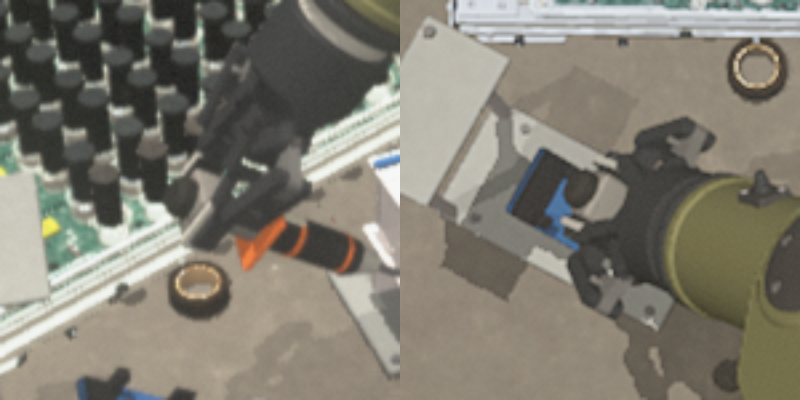

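The driver came out with its slant kept. It is clear of the rest and its bit points right, at about (390,260) in the left half. Next it goes to a point in front of the rack mouth.

```bash
python3 - <<'E'
from h import *
R=tool(73.5);delta(np.array([.3997,-.3234,.290])-.152*R[:,2],R)
E
```

```text
shift mm [ -77.1 -207.1    7.6] rot [0.0016 0.0025 0.186 ] deg 10.7 F [ 0.2  0.1 -5.7] w 38.4 g 91.4 t 5.95
```

```bash
python3 -m pendant '{"twist":[[0,0,0.023],[0,0,0.023],[0,0,0.023],[0,0,0.023],[0,0,0.023],[0,0,0.023],[0,0,0.023],[0,0,0.023]],"linear":[[-3,-8,1],[-6,-16,2],[-6,-16,2],[-6,-16,2],[-6,-16,1],[-6,-16,0],[-6,-16,0],[-6,-16,0]],"grip":[0.4,0.4,0.4,0.4,0.4,0.4,0.4,0.4]}' 90
python3 -m pendant '{"twist":[[0,0,0],[0,0,0],[0,0,0],[0,0,0],[0,0,0],[0,0,0],[0,0,0],[0,0,0]],"linear":[[-6,-16,0],[-6,-16,0],[-6,-16,0],[-6,-16,0],[-4,-12,0],[-3,-8,0],[-1,-3,0],[0,0,0]],"grip":[0.4,0.4,0.4,0.4,0.4,0.4,0.4,0.4]}' 90
python3 - <<'E'
from h import *
R=tool(73.5);delta(np.array([.3997,-.3234,.290])-.152*R[:,2],R)
E
```

```text
t: 6.75
ee_pos: [0.4069, -0.321, 0.4144]
orientation: [[0.231, 0.959, 0.164], [0.786, -0.283, 0.55], [0.574, 0.002, -0.819]]
force: [0.6, -1.4, -5.9]
grip_width: 0.0388
grasp_force: 91.4
t: 7.55
ee_pos: [0.3753, -0.4069, 0.415]
orientation: [[0.232, 0.958, 0.166], [0.785, -0.286, 0.549], [0.574, 0.003, -0.819]]
force: [0.6, 0.1, -5.3]
grip_width: 0.0389
grasp_force: 91.4
shift mm [-0.4 -0.1 -0.5] rot [0.0007 0.0029 0.0016] deg 0.2 F [ 0.6  0.1 -5.3] w 38.9 g 91.4 t 7.55
```

```bash
python3 -m pendant '{"twist":[[0,0,0],[0,0,0],[0,0,0],[0,0,0],[0,0,0],[0,0,0],[0,0,0],[0,0,0]],"linear":[[0,0,0],[0,0,0],[0,0,0],[0,0,0],[0,0,0],[0,0,0],[0,0,0],[0,0,0]],"grip":[0.46,0.47,0.48,0.485,0.49,0.495,0.5,0.5]}' 90
python3 -m pendant '{"twist":[[0,0,0],[0,0,0],[0,0,0],[0,0,0],[0,0,0],[0,0,0],[0,0,0],[0,0,0]],"linear":[[0,0,0],[0,0,0],[0,0,0],[0,0,0],[0,0,0],[0,0,0],[0,0,0],[0,0,0]],"grip":[0.5,0.5,0.503,0.503,0.503,0.503,0.503,0.503]}'
```

```text
t: 8.35
ee_pos: [0.3753, -0.4068, 0.4151]
orientation: [[0.232, 0.958, 0.166], [0.785, -0.286, 0.549], [0.574, 0.003, -0.819]]
force: [0.9, 1.2, -5.7]
grip_width: 0.0431
grasp_force: 25.2
t: 9.15
ee_pos: [0.3753, -0.4069, 0.4151]
orientation: [[0.232, 0.958, 0.166], [0.786, -0.286, 0.549], [0.573, 0.003, -0.819]]
force: [0.8, 0.6, -5.6]
grip_width: 0.0431
grasp_force: 24.9
```

Eased to 43 mm and 25 N. I'll wait for it to settle and then look.

```bash
Z='{"twist":[[0,0,0],[0,0,0],[0,0,0],[0,0,0],[0,0,0],[0,0,0],[0,0,0],[0,0,0]],"linear":[[0,0,0],[0,0,0],[0,0,0],[0,0,0],[0,0,0],[0,0,0],[0,0,0],[0,0,0]],"grip":[0.503,0.503,0.503,0.503,0.503,0.503,0.503,0.503]}' 
python3 -m pendant '{"twist":[[0,0,0],[0,0,0],[0,0,0],[0,0,0],[0,0,0],[0,0,0],[0,0,0],[0,0,0]],"linear":[[0,0,0],[0,0,0],[0,0,0],[0,0,0],[0,0,0],[0,0,0],[0,0,0],[0,0,0]],"grip":[0.503,0.503,0.503,0.503,0.503,0.503,0.503,0.503]}' | tail -2
python3 -m pendant '{"twist":[[0,0,0],[0,0,0],[0,0,0],[0,0,0],[0,0,0],[0,0,0],[0,0,0],[0,0,0]],"linear":[[0,0,0],[0,0,0],[0,0,0],[0,0,0],[0,0,0],[0,0,0],[0,0,0],[0,0,0]],"grip":[0.503,0.503,0.503,0.503,0.503,0.503,0.503,0.503]}' | tail -2
python3 -m pendant '{"twist":[[0,0,0],[0,0,0],[0,0,0],[0,0,0],[0,0,0],[0,0,0],[0,0,0],[0,0,0]],"linear":[[0,0,0],[0,0,0],[0,0,0],[0,0,0],[0,0,0],[0,0,0],[0,0,0],[0,0,0]],"grip":[0.503,0.503,0.503,0.503,0.503,0.503,0.503,0.503]}' | tail -2
python3 - <<'E'
from h import *
s=monitor.read_state();R=np.array(s["orientation"]);P=np.array(s["ee_pos"])
g=P+.152*R[:,2];print(g)
im=cams.capture("scene");im2=cams.capture("top")
a,b=proj("scene",[g])[0],proj("top",[g])[0]
A,B=(a-[60,40]).astype(int),(b-[60,60]).astype(int)
cv2.imwrite("pics/s4.png",np.hstack([cv2.resize(i[q[1]:q[1]+120,q[0]:q[0]+120],(400,400),interpolation=cv2.INTER_CUBIC) for i,q in((im,A),(im2,B))]))
print(A,B,im.shape)
for n,q in(("scene",A),("top",B)):
    for d in(0,-.040,-.046,-.122,-.165): print(n,d,((proj(n,[g+[0,0,d]])[0]-q)/.3).round(1))
E
```

```text
grip_width: 0.0432
grasp_force: 24.9
grip_width: 0.043
grasp_force: 24.9
grip_width: 0.0429
grasp_force: 24.9
[ 0.40056946 -0.32340556  0.29056411]
[332 172] [299 238] (480, 640, 3)
scene 0 [202.8 133.9]
scene -0.04 [194.1 189.6]
scene -0.046 [192.9 197.6]
scene -0.122 [177.8 294.1]
scene -0.165 [170.  344.4]
top 0 [201.5 200.5]
top -0.04 [195.4 204. ]
top -0.046 [194.6 204.5]
top -0.122 [184.5 210.4]
top -0.165 [179.4 213.3]
```

View pics/s4.png

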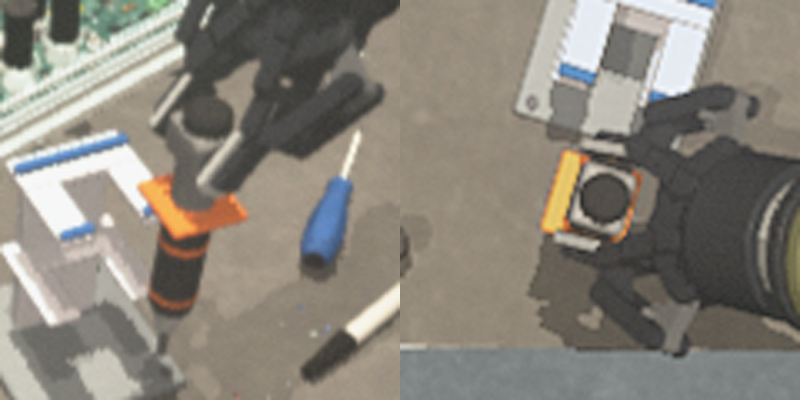

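The driver hangs plumb, with the flange centre at (193,197) in the left crop and the cap at (605,198) in the right. Both match the prediction. Now the firm pinch, then down and a check at the mouth.

```bash
python3 -m pendant '{"twist":[[0,0,0],[0,0,0],[0,0,0],[0,0,0],[0,0,0],[0,0,0],[0,0,0],[0,0,0]],"linear":[[0,0,0],[0,0,0],[0,0,0],[0,0,0],[0,0,0],[0,0,0],[0,0,0],[0,0,0]],"grip":[0.49,0.48,0.47,0.46,0.44,0.42,0.4,0.4]}' 90
python3 -m pendant '{"twist":[[0,0,0],[0,0,0],[0,0,0],[0,0,0],[0,0,0],[0,0,0],[0,0,0],[0,0,0]],"linear":[[0,0,-5],[0,0,-10],[0,0,-12],[0,0,-12],[0,0,-12],[0,0,-10],[0,0,-5],[0,0,-2]],"grip":[0.4,0.4,0.4,0.4,0.4,0.4,0.4,0.4]}'
python3 -m pendant '{"twist":[[0,0,0],[0,0,0],[0,0,0],[0,0,0],[0,0,0],[0,0,0],[0,0,0],[0,0,0]],"linear":[[4.8,-1.4,0],[7.7,-2.3,0],[7.7,-2.3,0],[7.7,-2.3,0],[4.8,-1.4,0],[3.8,-1.1,0],[1.9,-0.6,0],[0,0,0]],"grip":[0.4,0.4,0.4,0.4,0.4,0.4,0.4,0.4]}'
python3 - <<'E'
from h import *
s=monitor.read_state();R=np.array(s["orientation"]);P=np.array(s["ee_pos"])
g=P+.152*R[:,2];d=Rz(np.radians(-16.5)).T@(SEAT-g);print(g,"to seat in rack axes",d*1000)
im=cams.capture("scene");im2=cams.capture("top")
A,B=np.array([320,165]),np.array([310,205])
cv2.imwrite("pics/s5.png",np.hstack([cv2.resize(i[q[1]:q[1]+120,q[0]:q[0]+80],None,fx=5,fy=5,interpolation=cv2.INTER_CUBIC) for i,q in((im,A),(im2,B))]))
for n,q in(("scene",A),("top",B)):
    for k in(.024,-.040,-.122,-.165): print(n,k,((proj(n,[g+[0,0,k]])[0]-q+.5)*5).round(1))
    print("seat",((proj(n,[SEAT])[0]-q+.5)*5).round(1))
E
```

```text
t: 12.45
ee_pos: [0.3753, -0.4069, 0.4151]
orientation: [[0.232, 0.958, 0.166], [0.786, -0.285, 0.549], [0.573, 0.003, -0.819]]
force: [0.1, 0.0, -5.3]
grip_width: 0.0388
grasp_force: 91.0
t: 13.25
ee_pos: [0.3753, -0.4069, 0.3464]
orientation: [[0.233, 0.958, 0.166], [0.785, -0.285, 0.55], [0.574, 0.002, -0.819]]
force: [0.1, 0.3, -4.6]
grip_width: 0.0388
grasp_force: 91.0
t: 14.05
ee_pos: [0.4139, -0.4183, 0.347]
orientation: [[0.232, 0.958, 0.166], [0.786, -0.285, 0.549], [0.574, 0.003, -0.819]]
force: [0.8, -0.3, -5.8]
grip_width: 0.0385
grasp_force: 91.2
[ 0.43910384 -0.33480943  0.22247823] to seat in rack axes [ 68.8992431   -0.2316689  -62.47822718]
scene 0.024 [299.6 263.6]
scene -0.04 [283.2 386.6]
scene -0.122 [264.1 529.4]
scene -0.165 [254.9 598.5]
seat [199.4 320.1]
top 0.024 [270.9 369.1]
top -0.04 [256.2 382.8]
top -0.122 [239.7 398.2]
top -0.165 [232.  405.4]
seat [300.6 224.1]
```

View pics/s5.png

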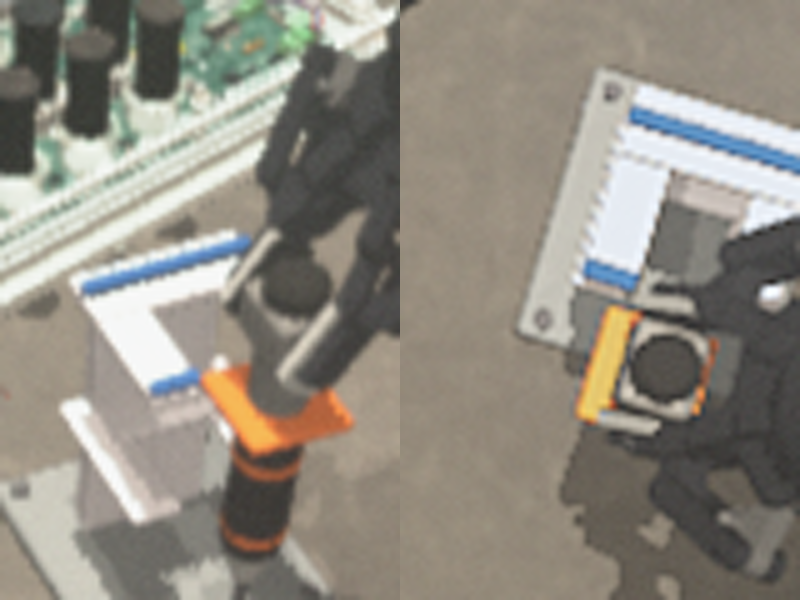

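The cap is at (668,365) in the right half, about 1.5 mm towards the rack's +y; the left half agrees. I'll correct by 1.4 mm and go in slowly.

```bash
python3 -m pendant '{"twist":[[0,0,0],[0,0,0],[0,0,0],[0,0,0],[0,0,0],[0,0,0],[0,0,0],[0,0,0]],"linear":[[-0.4,-1.3,0],[0,0,0],[4.8,-1.4,0],[4.8,-1.4,0],[4.8,-1.4,0],[4.8,-1.4,0],[4.8,-1.4,0],[4.8,-1.4,0]],"grip":[0.4,0.4,0.4,0.4,0.4,0.4,0.4,0.4]}'|grep force
python3 -m pendant '{"twist":[[0,0,0],[0,0,0],[0,0,0],[0,0,0],[0,0,0],[0,0,0],[0,0,0],[0,0,0]],"linear":[[4.8,-1.4,0],[4.8,-1.4,0],[4.8,-1.4,0],[4.8,-1.4,0],[4.8,-1.4,0],[4.8,-1.4,0],[4.8,-1.4,0],[0,0,0]],"grip":[0.4,0.4,0.4,0.4,0.4,0.4,0.4,0.4]}'|grep force
cat > c.py <<'E'
from h import *
s=monitor.read_state();R=np.array(s["orientation"]);P=np.array(s["ee_pos"])
g=P+.152*R[:,2];d=Rz(np.radians(-16.5)).T@(SEAT-g);print(g,"to seat in rack axes",d*1000,np.round(s["force"],1),s["t"])
E
python3 c.py
```

```text
force: [-0.3, 0.2, -6.0]
grasp_force: 91.3
force: [0.0, 0.1, -5.7]
grasp_force: 91.3
[ 0.50173032 -0.35431392  0.22253473] to seat in rack axes [  3.3121672    0.68274402 -62.53472622] [ 0.   0.1 -5.7] 15.75
```

```bash
python3 -m pendant '{"twist":[[0,0,0],[0,0,0],[0,0,0],[0,0,0],[0,0,0],[0,0,0],[0,0,0],[0,0,0]],"linear":[[2.3,-1,0],[0,0,0],[0,0,-2],[0,0,-2],[0,0,-2],[0,0,-2],[0,0,-2],[0,0,-1]],"grip":[0.4,0.4,0.4,0.4,0.4,0.4,0.4,0.4]}'|grep force
python3 c.py
python3 - <<'E'
from h import *
im=cams.capture("scene");im2=cams.capture("top")
cv2.imwrite("pics/s6.png",np.hstack([cv2.resize(i[q[1]:q[1]+120,q[0]:q[0]+80],None,fx=5,fy=5,interpolation=cv2.INTER_CUBIC) for i,q in((im,(320,165)),(im2,(325,190)))]))
E
```

```text
force: [-1.6, -0.8, 2.8]
grasp_force: 92.2
[ 0.50325162 -0.35514557  0.21185061] to seat in rack axes [  1.61730918   1.0480714  -51.85060807] [-1.6 -0.8  2.8] 16.55
```

View pics/s6.png

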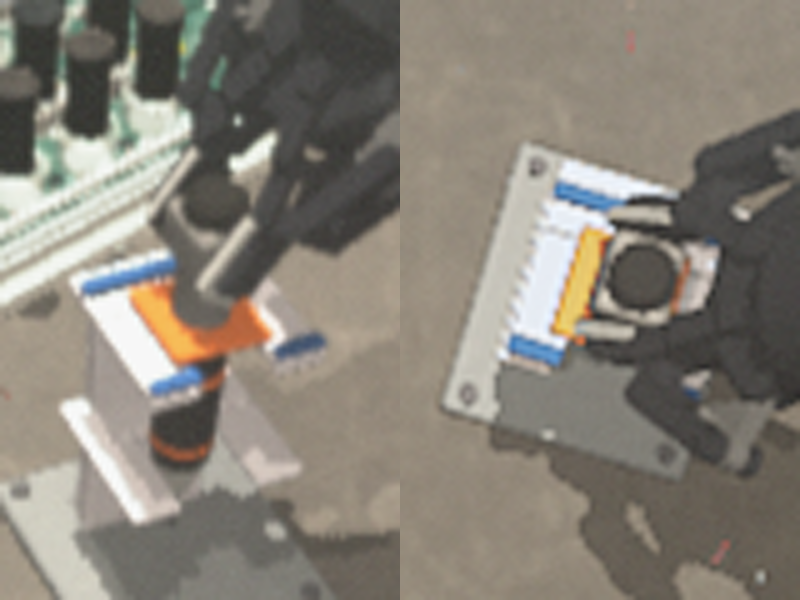

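```bash
python3 - <<'E'
from h import *
S=lambda L,n,q,o=0:((proj(n,w(L,(.5194,-.3588,np.radians(-16.5))))-q+.5)*5+[o,0]).round().tolist()
lip=[(-43,40,165),(-51,40,165),(-51,17,165),(-43,17,165)];rl=[(-51,-40,165),(-43,-40,165)];stop=[(14,40,166),(22,40,166)]
for n,q,o in(("scene",(320,165),0),("top",(325,190),400)):
    print(n,"liplip",S(lip,n,q,o),"R",S(rl,n,q,o),"stop",S(stop,n,q,o))
    for dz in(0,5):
        F=[(-15+a,b,166+dz) for a,b in((23,23),(-23,23),(-23,-23),(23,-23))]
        print(" flange top corners dz",dz,S(F,n,q,o))
E
```

```text
scene liplip [[144.0, 380.0], [153.0, 393.0], [204.0, 377.0], [195.0, 365.0]] R [[327.0, 340.0], [318.0, 328.0]] stop [[83.0, 291.0], [75.0, 280.0]]
 flange top corners dz 0 [[126.0, 290.0], [176.0, 359.0], [276.0, 330.0], [224.0, 262.0]]
 flange top corners dz 5 [[127.0, 281.0], [177.0, 350.0], [277.0, 321.0], [225.0, 253.0]]
top liplip [[511.0, 334.0], [505.0, 353.0], [560.0, 370.0], [566.0, 351.0]] R [[698.0, 413.0], [703.0, 393.0]] stop [[552.0, 200.0], [558.0, 181.0]]
 flange top corners dz 0 [[588.0, 226.0], [556.0, 335.0], [666.0, 369.0], [698.0, 260.0]]
 flange top corners dz 5 [[589.0, 224.0], [557.0, 333.0], [667.0, 367.0], [700.0, 258.0]]
```

```bash
python3 - <<'E'
from h import *
im=cams.capture("scene");im2=cams.capture("top")
cv2.imwrite("pics/s7.png",np.hstack([cv2.resize(i[q[1]:q[1]+60,q[0]:q[0]+40],None,fx=10,fy=10,interpolation=cv2.INTER_CUBIC) for i,q in((im,(340,205)),(im2,(347,215)))]))
E
```

```text
(no output)
```

View pics/s7.png

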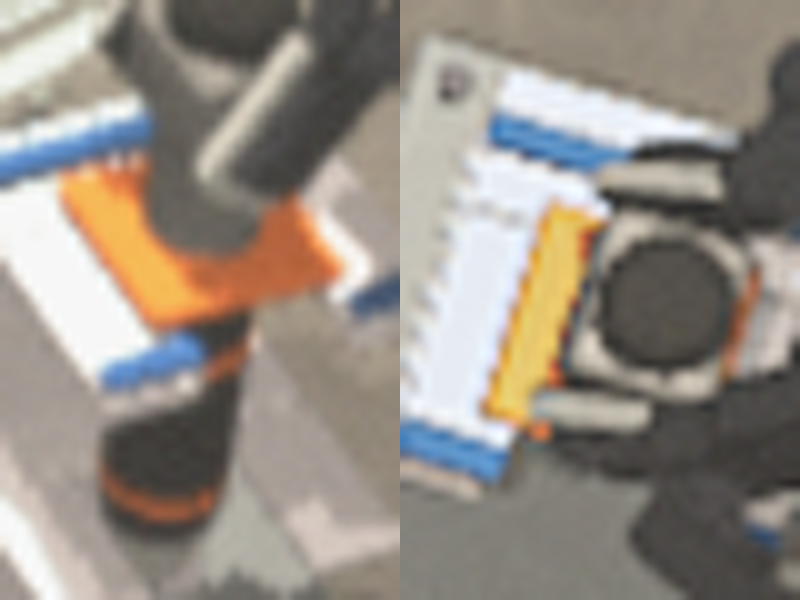

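The flange sits between the lips and the stop. Its corners fit a seated height, so the 8.5 N upward force is the seat. I'll press down 1 mm to confirm.

```bash
python3 -m pendant '{"twist":[[0,0,0],[0,0,0],[0,0,0],[0,0,0],[0,0,0],[0,0,0],[0,0,0],[0,0,0]],"linear":[[0,0,0],[0,0,-0.5],[0,0,0],[0,0,-0.5],[0,0,0],[0,0,0],[0,0,0],[0,0,0]],"grip":[0.4,0.4,0.4,0.4,0.4,0.4,0.4,0.4]}'|grep force
python3 c.py
```

```text
force: [-5.0, 0.8, 8.9]
grasp_force: 92.9
[ 0.50332483 -0.35501341  0.21174556] to seat in rack axes [  1.58465675   0.90056331 -51.74555598] [-5.   0.8  8.9] 17.55
```

Firmly seated: no downward movement, and the force goes up. Now I'll release gently and back off along the tool axis.

```bash
python3 -m pendant '{"twist":[[0,0,0],[0,0,0],[0,0,0],[0,0,0],[0,0,0],[0,0,0],[0,0,0],[0,0,0]],"linear":[[0,0,0],[0,0,0],[0,0,0],[0,0,0],[0,0,0],[0,0,0],[0,0,0],[0,0,0]],"grip":[0.46,0.48,0.5,0.52,0.54,0.57,0.62,0.7]}'|grep -E "force|width"
python3 -m pendant '{"twist":[[0,0,0],[0,0,0],[0,0,0],[0,0,0],[0,0,0],[0,0,0],[0,0,0],[0,0,0]],"linear":[[0,0,0],[0,0,0],[0,0,0],[0,0,0],[0,0,0],[-0.5,-1.6,2.4],[-0.8,-2.7,4.1],[-0.8,-2.7,4.1]],"grip":[0.8,0.9,1,1,1,1,1,1]}'|grep -E "force|width"
python3 c.py
```

```text
force: [-0.0, -0.2, -0.2]
grip_width: 0.06
grasp_force: 0.0
force: [-0.2, 0.2, -0.7]
grip_width: 0.0855
grasp_force: 0.0
[ 0.50110231 -0.36266059  0.22159111] to seat in rack axes [  1.54373647   8.86405822 -61.59111424] [-0.2  0.2 -0.7] 19.15
```

```bash
python3 -m pendant '{"twist":[[0,0,0],[0,0,0],[0,0,0],[0,0,0],[0,0,0],[0,0,0],[0,0,0],[0,0,0]],"linear":[[-1.7,-5.5,8.2],[-2.5,-8.2,12.3],[-3.3,-11,16.4],[-3.3,-11,16.4],[-3.3,-11,16.4],[-3.3,-11,16.4],[-1.7,-5.5,8.2],[0,0,0]],"grip":[1,1,1,1,1,1,1,1]}'|grep -E "force|width"
python3 - <<'E'
from h import *
im=cams.capture("scene");im2=cams.capture("top")
cv2.imwrite("pics/s8.png",np.hstack([cv2.resize(i[q[1]:q[1]+120,q[0]:q[0]+80],None,fx=5,fy=5,interpolation=cv2.INTER_CUBIC) for i,q in((im,(320,165)),(im2,(325,190)))]))
a=cv2.imread("pics/top0.png")
for n,(x,y) in dict(cell=(296,312),tape=(305,196),pen=(440,306)).items(): print(n,cv2.absdiff(a,im2)[y-15:y+15,x-30:x+30].mean())
E
```

```text
force: [0.2, 0.5, 0.1]
grip_width: 0.0853
grasp_force: 0.0
cell 1.4527777777777777
tape 1.4581481481481482
pen 39.147962962962964
```

View pics/s8.png

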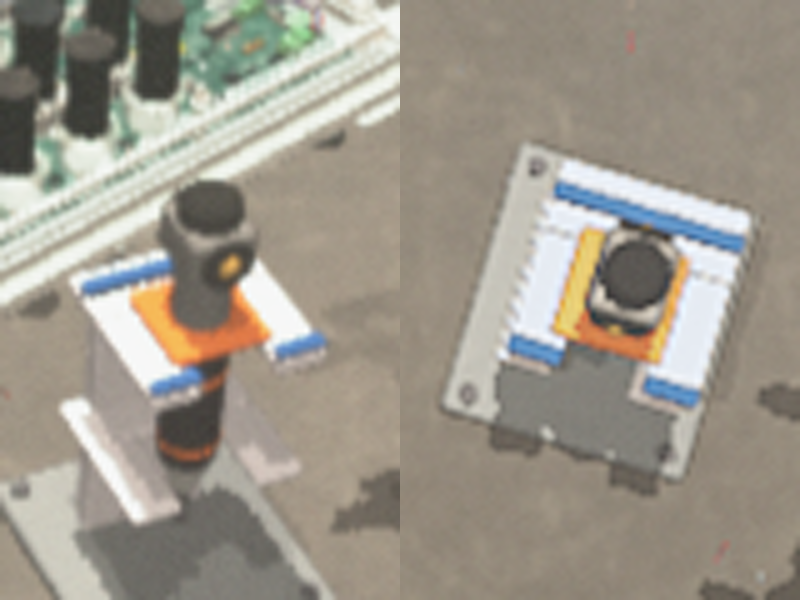

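The driver hangs plumb. The flange lies flat between lips and stop, and the gripper is clear. The pen's pixels changed only because the arm hangs over it, well above the table.

```bash
python3 -c "
from cell import arm
print(arm.hand_in())"
```

```text
the job is handed in; nothing more can be done
None
```

The driver hangs plumb by its orange flange in the forked rack, set down and let go, and the job is handed in; the cell and tape have not moved, and the pen was hidden under the arm in the last picture, so I could not re-check it, though no move went near it.

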